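# Drive module into the tilted dock, clamped

## Task

Lay the drive module with the yellow front cap gently on the tilted bed of the blue-fenced dock, plug end towards the end fence (the one with the socket), let it go and let it slide fully home into the low corner, flat on the bed and against both fences. Only then slide the orange clamp down against it and hold it pressed for a moment with about 15 N (well under 25 N), and leave it closed. Leave everything else where it is.

Things in the scene. Friction and masses are not known exactly. Their poses are not given: they have to be found in the camera images.
- drive: the solid-state drive module to dock: a dark finned metal block 118 long (x) x 34 wide (y) x 24 high (z), about 0.2 kg (0.16 to 0.26), with a YELLOW cap at its +x end and a brass plug at its -x end. Origin: centre of its underside. It lies at the start fins up on a grey mat 2 mm thick. Solid enough to grip anywhere across its 34 mm width.
- drive_plug (a point): lower edge of the drive's plug end (-x end), mid-width: 59 mm from the drive's origin along its -x
- drive_bezel (a point): lower edge of the drive's yellow-capped end (+x end), mid-width: 59 mm from the drive's origin along its +x
- dock: the dock's stand: 170 x 170 mm dark foot plate with four steel posts, fixed to the table; it carries bed and clamp. Origin: centre of its underside; its z is up
- bed: the dock's tilted aluminium bed with two blue fences. Origin: the low corner, on the surface where the fences' inner faces meet. z: bed normal, 24.4 degrees from vertical; x and y both run uphill. Surface z = 0, to x = 164, y = 190 mm. Slippery (friction 0.12 to 0.18): a drive laid flat, parallel to the fences and let go slides home by itself in about 1 s; if it hangs askew, a light push frees it
- end_fence (a point): on the inner face of the end fence (bed x = 0, runs along bed y; has a black socket), at bed y = 17 mm, z = 0: where the drive's plug point is when home. Fence 26 mm high, 12 mm thick
- long_fence (a point): on the inner face of the long fence (bed y = 0, runs along bed x), at bed x = 59 mm, z = 0. Fence 26 mm high, 12 mm thick: no finger fits between it and a home drive, so let the drive go with its near side about 30 mm up-slope from this fence. Home, the drive's origin is at bed x = 59, y = 17, z = 0 mm
- clamp: the orange clamp: a bar 60 (x) x 14 (y) x 17 mm high, axes as the bed's. Slides along bed y only, at bed x = 59 mm, stays where left; about 3 N move it. Origin: foot of the bar's front (faces -y), at bed y = 112 to 120 mm at the start. A black pad stands out 0 to 14 mm in front (unmeasured), so it meets a home drive with the origin at bed y = 34 to 48 mm, rigidly: stop by force
- clamp_tab (a point): centre of the top of the clamp's upright tab, 19 mm behind (bed +y) the clamp's origin and 45 mm above the bed. Tab 30 (x) x 10 (y) mm, standing free: push it from behind (from its +y side towards -y) or pinch it
- spare: bystander: another module of the same shape and size with a BLUE cap; leave it
- caddy: bystander: black open tray 100 x 130 x 22 mm, loose; origin under its centre
- dish: bystander: white bowl, 80 mm across, 28 mm high; origin under its centre
- screwdriver: bystander: screwdriver lying on the table
- mug: bystander: blue mug, 80 mm across, 95 mm high; origin under its centre
- stick: bystander: red memory stick 60 x 18 x 9 mm
- case: bystander: white plastic box 85 x 55 x 30 mm; origin under its centre
Things that resemble listed ones, but are neither listed nor needed, are in the scene too. What is shaped like the drive but pink or turquoise is not meant.

How it is judged:
By the outcome, as a careful person would: the job done as asked, in the order asked, and still so for the second after the job is handed in, with the robot touching nothing.
It also fails if it takes over 69 s, if anything falls off the work surface, if the arm or the gripper's body presses on something with over 40 N, if the wrist force passes 120 N, or if a joint passes its speed limit or range.

## Robot

A 6-joint arm with a two-finger parallel gripper is mounted at the origin on the work surface. World frame = base frame: x ahead of the robot, y to its left, z up, the work surface at z = 0. Lengths are in mm, angles in rad, forces in N, time in s.
With the tool pointing down it reaches from about 350 to 975 mm from the base axis. Payload 7.1 kg.
Tool frame: the origin (TCP) lies on the front face of the gripper's body, between the roots of the fingers; the fingertips stand 80 mm ahead of it and the grasp point (between the pads) lies 61 mm ahead of it; z points along the fingers, y is the line along which they close (so a half turn about z gives the same grasp; the last joint's range is limited). The gripper opens to 88 mm and grips with 3 to 60 N. Pads are 20 mm wide; open, the fingers measure 115 mm over their backs; the gripper's body (75 mm by 178 mm) begins 61 mm behind the grasp point.
Start: joints at [-1.345, 0.423, 1.63, -0, 1.089, -0.019], TCP at [151.496, -606.345, 302.675] pointing down, gripper open.
Joint ranges: [-3, 3], [-0.9, 2.11], [0.09, 2.58], [-1.31, 4.45], [0.11, 2.69], [-2.54, 2.54]. Speed limits (rad/s): [2.39, 2.39, 3.01, 3.14, 3.14, 3.14].

## Interface

Orientations are given as a rotation vector (axis times angle).
In Python, from workcell import readout, vision, close_job gives the robot as it stands.
- The arm moves only by the tool servo_tool, never from a script. Its argument "plan" is a list that holds one entry, the list of rows, each a list of 7 numbers: the gripper command: -1 is fully open, 1 is shut, values between are in proportion, then the shift along the world's x, y, z in units of 40 mm (1.0 is 40 mm), then the turn, a rotation vector about the world's x, y, z in units of 5 degrees (1.0 is 5 degrees). A call has 1 to 5 rows; each row shifts and turns the commanded pose from where the row before left it; what a row does not reach is not made up. A row lasts 1/12 s, in which the tool goes at most 41.7 mm and 7.16 degrees, less where a joint would pass 70% of its speed; a pose out of reach is approached as far as the arm can. A call is refused whole if a number of a shift passes 1 or a number of a turn 1, either way. A call with a gripper value outside its range is refused whole. The fingers move at their own pace and stop on an object; the grip force is fixed at half the most. Time passes only in rows, so rows that do not move let the fingers close. It gives the time, the measured TCP pose, the force, the opening and the grip force at its end, in the units of the state.
- readout.get_obs(): the state, without advancing time (a new reading comes with each control period).
- vision.get_image(name): name is "scene" or "top"; returns the picture (420x560x3 uint8, red, green, blue); there is no depth.
- vision.camera_params(name): a dict with "fx", "fy", "cx", "cy" (pixels), "rvec" (rotation vector, rad) and "tvec" (3), from world to camera coordinates, as OpenCV has them. Camera axes: x right, y down, z forward; pixel columns grow to the right and rows downward; lengths in mm; the calibration is good to about 2 mm. A picture is of the moment at which its call begins. camera_params takes no time and is no camera call.
- close_job(): hands the job in; it is judged then, once.
The state is a dict: "t": time; "qpos": joint angles; "qvel": joint speeds; "joint_torque": joint torques, N m; "ee_pos": TCP position; "orientation": TCP orientation; "ft_force": force on the tool from outside, world axes, zero at the start; "moment": the same for the moment, N m; "width": finger opening in mm; "grasp_force": force on a finger pad.
Only numpy, scipy, OpenCV 4.12 (cv2) and the standard library are available. Lean on these libraries where they do the work, as an engineer would, in place of code of your own. Each camera call takes 0.05 s, during which the arm holds its last target. There are 200 camera calls.

## Working session

There is one attempt and no reset: what is moved stays moved. The work goes in short steps, Python scripts to look and compute and a tool call to move; the robot and the scene stay as the last step left them, time stands still between calls to the robot, and variables do not carry over. Pictures are saved under pics/ and viewed, at most 10 in all, crops included, and the job is handed in when it is done.

Besides the shell and the picture viewer there is one more tool, called after ">>>" as name(argument=value, ...) on one line, values as JSON. servo_tool: Moves the arm, as the interface text tells. Its arguments: {"type":"object","properties":{"plan":{"type":"array"}},"required":["plan"]}

```bash
mkdir -p pics; python3 - <<'E'
from workcell import readout, vision
import cv2
for n in("scene","top"):
    cv2.imwrite(f"pics/{n}0.png",cv2.resize(vision.get_image(n)[:,:,::-1],(800,600),interpolation=cv2.INTER_CUBIC))
    print(n,vision.camera_params(n))
print(readout.get_obs())
E
```

```text
scene {'fx': 462.5205360278371, 'fy': 462.5205360278371, 'cx': 277.0085600638581, 'cy': 210.14282618385172, 'rvec': array([ 0.70553227,  2.69503359, -0.98954084]), 'tvec': array([ 412.03176932, -145.8948087 , 1613.73337708])}
top {'fx': 432.0337768560733, 'fy': 432.0337768560733, 'cx': 280.7180006054517, 'cy': 210.43644985348902, 'rvec': array([ 2.11416475, -2.16193015,  0.1783181 ]), 'tvec': array([  48.19974437,  504.40478107, 1505.21103458])}
{'t': 0.1, 'qpos': array([-1.34501977e+00,  4.23783948e-01,  1.63058159e+00,  1.49446315e-05,
        1.08858391e+00, -1.89900458e-02]), 'qvel': array([ 0.00039983, -0.00156687, -0.00259826, -0.00089006,  0.00104892,
       -0.0003216 ]), 'joint_torque': array([ 1.05099276e-03, -5.45611167e+01, -2.74325716e+01,  6.45392924e-02,
        1.88147445e-02, -2.65766630e-05]), 'ee_pos': array([ 151.40605513, -605.99672257,  301.97972308]), 'orientation': array([-3.11675564e+00, -3.83343703e-01,  1.99198685e-04]), 'ft_force': array([-0.19830004, -0.43610081, -0.9776157 ]), 'moment': array([-0.00870999,  0.01677527,  0.05068432]), 'grasp_force': 0.0, 'width': 87.93704109282325}
```

View pics/scene0.png

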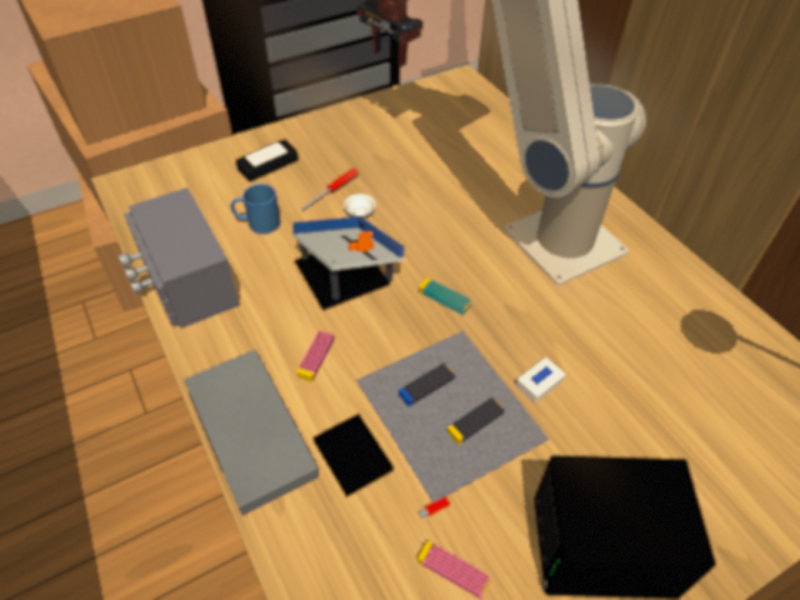

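View pics/top0.png

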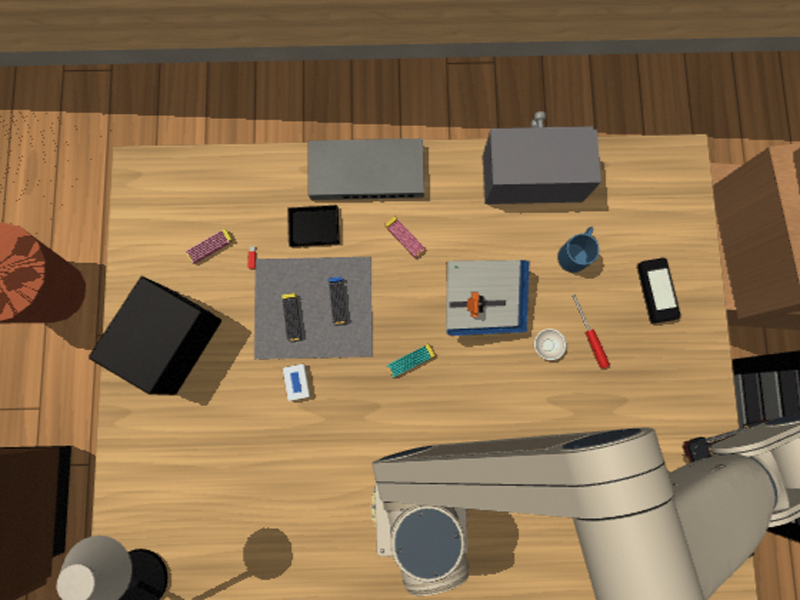

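```bash
python3 - <<'E'
from workcell import vision
import cv2,numpy as np
T=vision.get_image("top")[:,:,::-1];S=vision.get_image("scene")[:,:,::-1]
cv2.imwrite("pics/Traw.png",T);cv2.imwrite("pics/Sraw.png",S)
c=lambda I,x,y:cv2.resize(I[y:y+75,x:x+100],(800,600),interpolation=cv2.INTER_CUBIC)
cv2.imwrite("pics/c1.png",c(T,295,172));cv2.imwrite("pics/c2.png",c(S,198,145))
d=lambda I,x,y:cv2.resize(I[y:y+60,x:x+40],(400,600),interpolation=cv2.INTER_CUBIC)
cv2.imwrite("pics/c3.png",np.hstack([d(T,186,193),d(S,312,264)]))
E
```

```text
(no output)
```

View pics/c1.png

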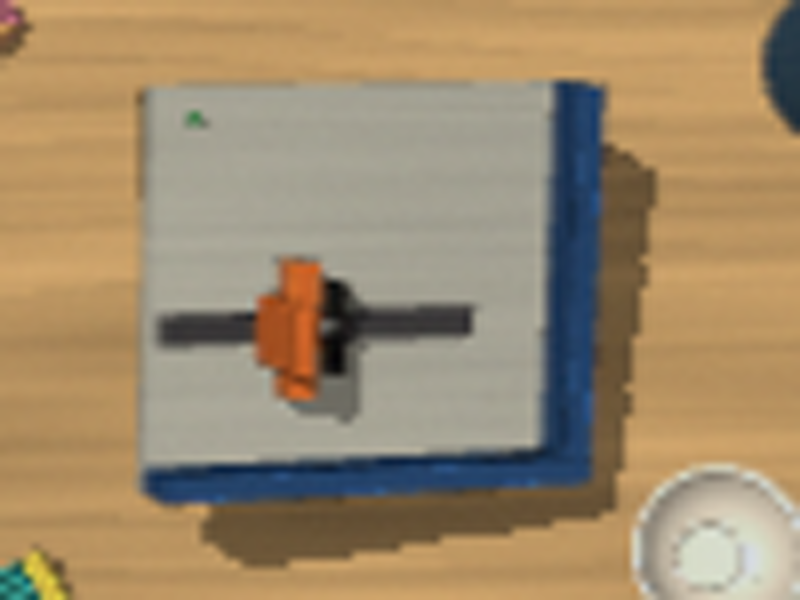

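View pics/c2.png

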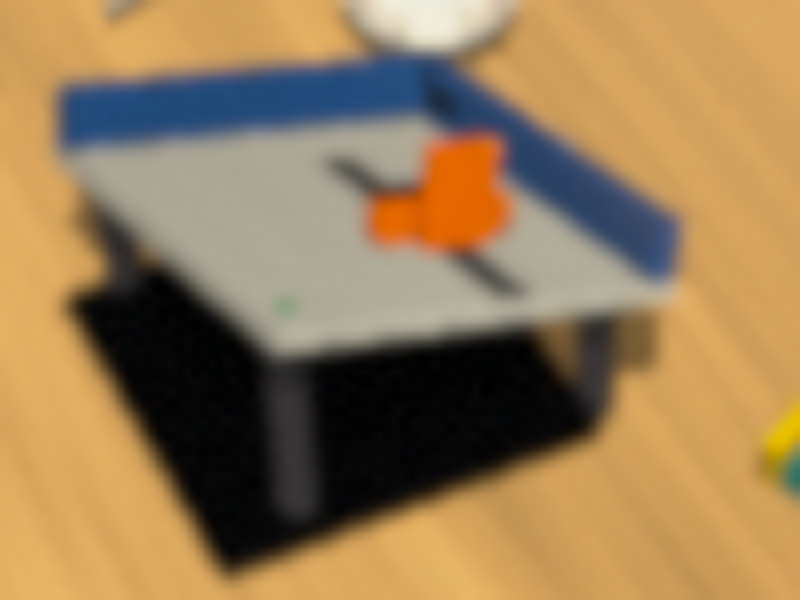

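View pics/c3.png

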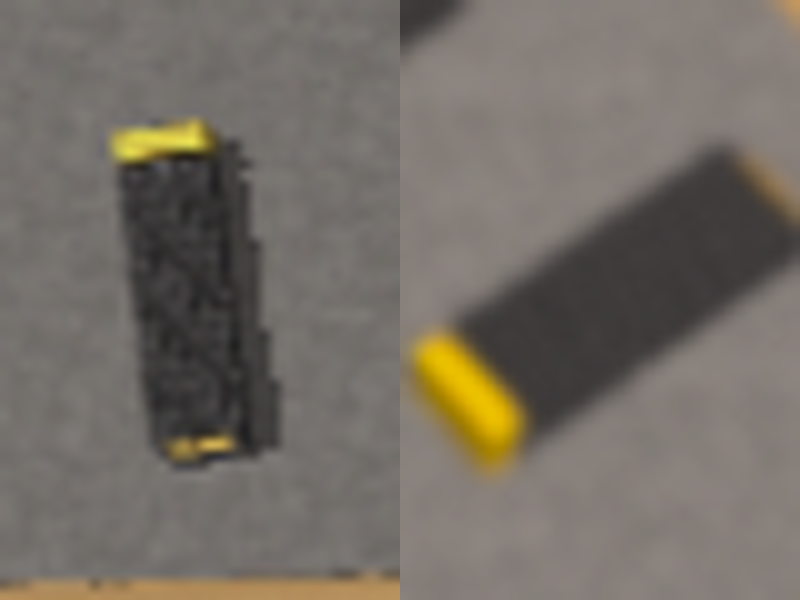

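```bash
cat > h.py <<'E'
from workcell import readout, vision
import cv2,numpy as np
from scipy.optimize import least_squares
from scipy.spatial.transform import Rotation as R
P={n:vision.camera_params(n) for n in("scene","top")}
def proj(n,X):
    p=P[n];K=np.array([[p['fx'],0,p['cx']],[0,p['fy'],p['cy']],[0,0,1]])
    return cv2.projectPoints(np.array(X,float),p['rvec'],p['tvec'],K,None)[0][:,0]
def raw(px,o,s): return (np.array(px,float)+.5)/s-.5+np.array(o)
E
python3 - <<'E'
from h import *
for n in P:
    M=R.from_rotvec(P[n]['rvec']).as_matrix(); print(n,"cam at",-M.T@P[n]['tvec'])
bt=[(164,190,0),(0,190,0),(0,0,0),(164,0,0),(164,-12,26),(-12,-12,26)]
pt=raw([(143,90),(145,468),(540,450),(553,85),(602,90),(590,480)],(295,172),8)
bs=[(164,190,0),(164,0,0),(0,190,0),(0,0,0),(164,0,26),(0,190,26)]
ps=raw([(275,352),(65,152),(665,285),(425,115),(62,92),(678,220)],(198,145),8)
def Rb(v): # yaw, tilt dir, tilt fixed
    z=np.deg2rad(24.4); ax=np.array([-np.sin(v[4]),np.cos(v[4]),0])
    return R.from_rotvec(ax*z)*R.from_euler('z',v[3])
def f(v):
    r=Rb(v); a=proj("top",r.apply(bt)+v[:3])-pt; b=proj("scene",r.apply(bs)+v[:3])-ps
    return np.r_[a,b].ravel()
s=least_squares(f,[600,-250,60,0,np.deg2rad(225)],loss='soft_l1',x_scale=[10,10,10,.1,.1])
v=s.x;r=Rb(v);print("bed",v,"\n",r.as_matrix(),"\n",f(v).reshape(-1,2).round(1))
np.savez("bed.npz",o=v[:3],R=r.as_matrix())
# clamp
W=lambda b:r.apply(b)+v[:3]
for y in(112,116,120):
    print(y,(proj("top",W([(29,y,17),(89,y,17),(44,y+14,45),(74,y+24,45)]))-[295,172]+.5)*8)
g=lambda u:np.array([[u[0]+np.cos(u[2])*a-np.sin(u[2])*b,u[1]+np.sin(u[2])*a+np.cos(u[2])*b,c] for a,b,c in D])
D=[(59,17,26),(59,-17,26),(-59,17,2),(-59,-17,2),(59,17,2),(59,-17,26),(-59,-17,26)]
pd=np.r_[raw([(113,133),(208,122),(160,460),(240,452)],(186,193),10),raw([(90,475),(16,345),(325,145)],(312,264),10)]
def fd(u):
    X=g(u); return np.r_[proj("top",X[:4]),proj("scene",X[4:])].ravel()-pd.ravel()
s=least_squares(fd,[600,250,0],x_scale=[10,10,.1]);print("drive",s.x,fd(s.x).reshape(-1,2).round(1))
E
```

```text
scene cam at [ 938.90748253  799.30590182 1129.04991078]
top cam at [ 254.79546778   45.29363874 1566.98290132]
bed [ 4.37298725e+02 -2.51175872e+02  3.55673574e+01  1.98091845e-02
  3.93872610e+00] 
 [[ 0.95531791 -0.06358118 -0.28866093]
 [-0.02573457  0.95499089 -0.29551673]
 [ 0.29445786  0.28974099  0.91068366]] 
 [[ 0.6 -0.1]
 [-0.4  0.4]
 [-0.2 -0.1]
 [-0.5 -0.4]
 [ 0.1 -0.6]
 [ 0.   0.6]
 [ 1.1 -2.3]
 [ 0.4  0.2]
 [-0.9 -0.1]
 [-0.5  0.3]
 [ 1.2  0.1]
 [-1.6  0.3]]
112 [[326.54670286 402.8023943 ]
 [329.61677109 264.52488995]
 [325.03319578 379.4761676 ]
 [304.77348685 309.77878105]]
116 [[318.04462579 403.21718162]
 [321.07042469 264.82926933]
 [316.3388639  379.88094267]
 [296.01974598 310.1274955 ]]
120 [[309.52875576 403.63264184]
 [312.51013717 265.13414522]
 [307.63011004 380.28638917]
 [287.25141347 310.47679122]]
drive [4.75288626e+02 3.16121749e+02 1.03657730e-01] [[ 0.2 -0.2]
 [ 0.1 -0.3]
 [-0.1 -0. ]
 [ 1.2 -0.4]
 [-0.5  1. ]
 [-0.3  0.4]
 [ 1.9 -1.1]]
```

>>> servo_tool(plan=[[[-1, 0.72, 0.72, 0, 0, 0, -0.8], [-1, 0.72, 0.72, 0, 0, 0, -0.8], [-1, 0.72, 0.72, 0, 0, 0, 0], [-1, 0.72, 0.72, 0, 0, 0, 0], [-1, 0.72, 0.72, 0, 0, 0, 0]]])

```text
t: 0.62
ee_pos: [296.3, -460.8, 302.6]
orientation: [-3.137, -0.164, 0.0]
ft_force: [0.2, 0.2, 0.3]
width: 87.7
grasp_force: 0.0
```

>>> servo_tool(plan=[[[-1, 0.72, 0.72, 0, 0, 0, 0], [-1, 0.72, 0.72, 0, 0, 0, 0], [-1, 0.72, 0.72, 0, 0, 0, 0], [-1, 0.72, 0.72, 0, 0, 0, 0], [-1, 0.72, 0.72, 0, 0, 0, 0]]])

```text
t: 1.03
ee_pos: [440.5, -316.7, 302.7]
orientation: [3.137, 0.165, 0.0]
ft_force: [-0.2, -0.3, -0.2]
width: 87.7
grasp_force: 0.0
```

>>> servo_tool(plan=[[[-1, 0, 1, 0, 0, 0, 0], [-1, 0, 1, 0, 0, 0, 0], [-1, 0, 1, 0, 0, 0, 0], [-1, 0, 1, 0, 0, 0, 0], [-1, 0, 1, 0, 0, 0, 0]]])

```text
t: 1.45
ee_pos: [439.0, -116.5, 302.6]
orientation: [-3.137, -0.165, -0.0]
ft_force: [0.0, 0.4, -0.4]
width: 87.9
grasp_force: 0.0
```

>>> servo_tool(plan=[[[-1, 0, 1, 0, 0, 0, 0], [-1, 0, 1, 0, 0, 0, 0], [-1, 0, 1, 0, 0, 0, 0], [-1, 0, 1, 0, 0, 0, 0], [-1, 0, 1, 0, 0, 0, 0]]])

```text
t: 1.87
ee_pos: [439.0, 83.6, 302.9]
orientation: [-3.137, -0.165, -0.001]
ft_force: [-0.0, -0.8, 0.5]
width: 88.0
grasp_force: 0.0
```

>>> servo_tool(plan=[[[-1, 0.2, 1, -0.4, 0, 0, 0], [-1, 0.2, 1, -0.4, 0, 0, 0], [-1, 0.2, 1, -0.4, 0, 0, 0], [-1, 0.2, 1, -0.4, 0, 0, 0], [-1, 0, 0, 0, 0, 0, 0]]])

```text
t: 2.28
ee_pos: [470.2, 238.8, 239.4]
orientation: [-3.136, -0.171, 0.002]
ft_force: [-0.4, -0.1, 0.4]
width: 88.0
grasp_force: 0.0
```

>>> servo_tool(plan=[[[-1, 0.13, 0.97, -0.3, 0, 0, 0], [-1, 0, 0.97, -0.3, 0, 0, 0], [-1, 0, 0, -0.9, 0, 0, 0], [-1, 0, 0, -0.9, 0, 0, 0], [-1, 0, 0, 0, 0, 0, 0]]])

```text
t: 2.7
ee_pos: [471.7, 309.7, 140.0]
orientation: [3.132, 0.167, -0.015]
ft_force: [-1.0, -1.1, 0.3]
width: 87.6
grasp_force: 0.0
```

```bash
python3 - <<'E'
from h import *
T=vision.get_image("top")[:,:,::-1];S=vision.get_image("scene")[:,:,::-1]
c=lambda I,x,y:cv2.resize(I[y:y+100,x:x+66],(396,600),interpolation=cv2.INTER_CUBIC)
cv2.imwrite("pics/g1.png",np.hstack([c(T,175,170),c(S,300,225)]))
E
```

```text
(no output)
```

View pics/g1.png

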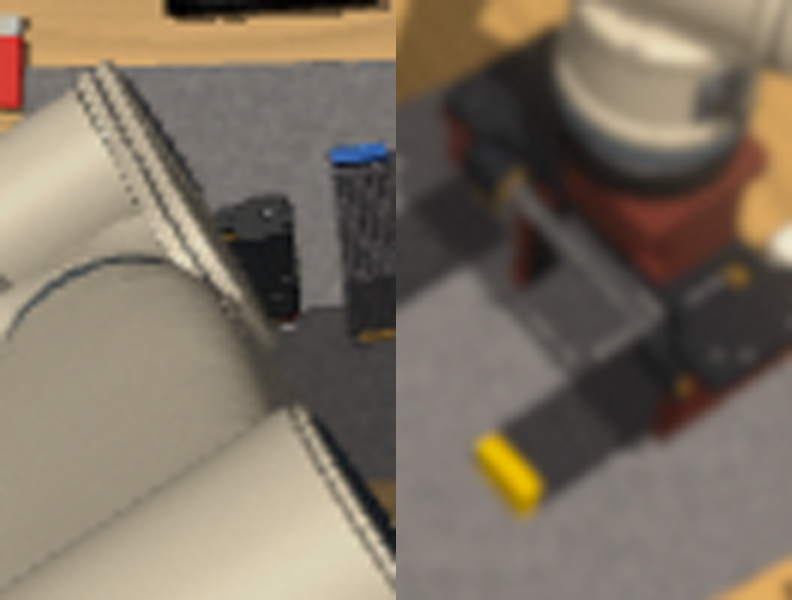

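>>> servo_tool(plan=[[[-1, 0, 0, 0, 0, 0, 0], [-1, 0.1, 0.1, -0.4, 0, 0, 0], [-1, 0, 0, -0.4, 0, 0, 0], [-1, 0, 0, -0.3, 0, 0, 0], [-1, 0, 0, 0, 0, 0, 0]]])

```text
t: 3.22
ee_pos: [479.1, 314.9, 101.8]
orientation: [3.137, 0.164, -0.001]
ft_force: [-0.5, 0.0, -0.2]
width: 88.1
grasp_force: 0.0
```

>>> servo_tool(plan=[[[-1, -0.1, 0.03, -0.2, 0, 0, 0], [-1, 0, 0, -0.21, 0, 0, 0], [-1, 0, 0, 0, 0, 0, 0], [0.3, 0, 0, 0, 0, 0, 0], [0.3, 0, 0, 0, 0, 0, 0]]])

```text
t: 3.63
ee_pos: [475.3, 316.7, 85.7]
orientation: [-3.137, -0.165, -0.0]
ft_force: [-0.3, 0.3, -0.5]
width: 77.5
grasp_force: 0.0
```

>>> servo_tool(plan=[[[0.6, 0, 0, 0, 0, 0, 0], [0.6, 0, 0, 0, 0, 0, 0], [0.6, 0, 0, 0, 0, 0, 0], [0.6, 0, 0, 0, 0, 0, 0], [0.6, 0, 0, 0, 0, 0, 0]]])

```text
t: 4.05
ee_pos: [475.2, 316.6, 85.5]
orientation: [-3.137, -0.165, -0.0]
ft_force: [0.2, -0.0, -0.5]
width: 44.6
grasp_force: 0.0
```

>>> servo_tool(plan=[[[0.8, 0, 0, 0, 0, 0, 0], [0.8, 0, 0, 0, 0, 0, 0], [0.8, 0, 0, 0, 0, 0, 0], [0.8, 0, 0, 0, 0, 0, 0], [0.8, 0, 0, 0, 0, 0, 0]]])

```text
t: 4.47
ee_pos: [475.1, 316.5, 85.4]
orientation: [3.137, 0.165, -0.0]
ft_force: [0.2, -2.1, 1.4]
width: 34.0
grasp_force: 29.9
```

>>> servo_tool(plan=[[[0.8, 0, 0, 0.2, 0, 0, 0], [0.8, 0, 0, 0.5, 0, 0, 0], [0.8, 0, 0, 0.8, 0, 0, 0], [0.8, 0, 0, 1, 0, 0, 0], [0.8, 0, 0, 1, 0, 0, 0]]])

```text
t: 4.88
ee_pos: [474.3, 316.3, 226.4]
orientation: [3.136, 0.165, -0.003]
ft_force: [1.0, 0.8, -1.7]
width: 33.5
grasp_force: 29.9
```

>>> servo_tool(plan=[[[0.8, 0, 0, 1, 0, 0, 0], [0.8, 0, 0, 1, 0, 0, 0], [0.8, 0, 0, 0, 0, 0, 0], [0.8, 0, 0, 0, 0, 0, 0], [0.8, 0, 0, 0, 0, 0, 0]]])

```text
t: 5.3
ee_pos: [474.5, 316.3, 305.0]
orientation: [3.137, 0.165, -0.001]
ft_force: [0.5, -0.0, -2.2]
width: 33.9
grasp_force: 29.9
```

```bash
python3 - <<'E'
from h import *
o=readout.get_obs(); print(o)
T=vision.get_image("top")[:,:,::-1];S=vision.get_image("scene")[:,:,::-1]
Rt=R.from_rotvec(o['orientation']);
# predicted cap corners, tool->drive: drive underside at TCP+83.5 along tool z; drive x
X=Rt.apply([(s*59,b,c) for s in(1,-1) for b in(-17,17) for c in(83.5,59.5)])+o['ee_pos']
for n,I in(("scene",S),("top",T)):
    p=proj(n,X);print(n,p.round(1).tolist()); 
cv2.imwrite("pics/Sg.png",S)
p=proj("scene",X);a=(p.mean(0)-[35,50]).astype(int)
I=cv2.resize(S[a[1]:a[1]+100,a[0]:a[0]+100],(600,600),interpolation=cv2.INTER_CUBIC)
for q in p: cv2.circle(I,tuple(((q-a+.5)*6-.5).astype(int)),3,(0,255,0),1)
print(a);cv2.imwrite("pics/g2.png",I)
E
```

```text
{'t': 5.3, 'qpos': array([5.67085591e-01, 3.40825205e-01, 1.75073797e+00, 1.92177358e-04,
       1.05080912e+00, 2.03256377e+00]), 'qvel': array([-0.00112738,  0.0324242 ,  0.01881194,  0.00020645,  0.00019156,
        0.00254038]), 'joint_torque': array([ 6.88949483e-03, -5.23072994e+01, -2.90622050e+01, -1.34249328e-02,
       -1.25469672e-01, -8.57150608e-04]), 'ee_pos': array([474.45474452, 316.31714591, 304.97984163]), 'orientation': array([ 3.13700742e+00,  1.65194473e-01, -1.19494171e-03]), 'ft_force': array([ 0.52795117, -0.0390309 , -2.20878406]), 'moment': array([-0.03285841,  0.06453031, -0.01394368]), 'grasp_force': 29.937917590141296, 'width': 33.90008562642362}
scene [[328.0, 266.8], [329.0, 261.0], [318.9, 257.0], [319.7, 251.1], [365.4, 243.3], [366.9, 237.4], [356.0, 234.3], [357.4, 228.2]]
top [[185.3, 195.3], [183.7, 193.7], [196.0, 193.9], [194.5, 192.4], [188.8, 231.9], [187.2, 231.1], [199.6, 230.6], [198.2, 229.7]]
[307 197]
```

View pics/g2.png

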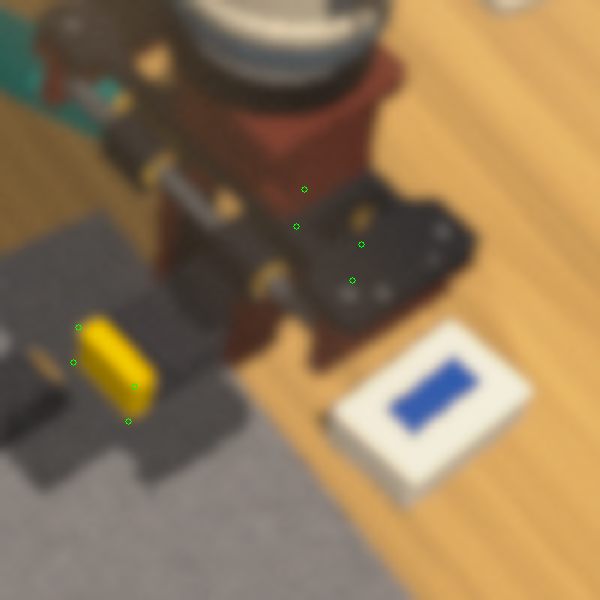

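```bash
cat >> h.py <<'E'
def bed():
    b=np.load("bed.npz");return b['o'],b['R']
def goal(x,y,h):
    "TCP delta (units) to put the fingertip point at bed x,y,h"
    o,B=bed();s=readout.get_obs();Rt=R.from_matrix(B@np.diag([1,-1,-1]))
    T=o+B@np.array([x,y,h+80]);dr=(Rt*R.from_rotvec(s['orientation']).inv()).as_rotvec()
    print("t",s['t'],"tipbed",(B.T@(s['ee_pos']-o)-[0,0,80]).round(1),"d40",((T-s['ee_pos'])/40).round(3),"r5",(np.rad2deg(dr)/5).round(3),"F",s['ft_force'].round(1),"Fbed",(B.T@s['ft_force']).round(1),"w",s['width'].round(1))
E
python3 - <<'E'
from h import *
# refit bed without doubtful point
bt=[(164,190,0),(0,190,0),(0,0,0),(164,0,0),(164,-12,26),(-12,-12,26)]
pt=raw([(143,90),(145,468),(540,450),(553,85),(602,90),(590,480)],(295,172),8)
bs=[(164,0,0),(0,190,0),(0,0,0),(164,0,26),(0,190,26)]
ps=raw([(65,152),(665,280),(425,115),(62,92),(678,220)],(198,145),8)
def Rb(v):
    ax=np.array([-np.sin(v[4]),np.cos(v[4]),0]);return R.from_rotvec(ax*np.deg2rad(24.4))*R.from_euler('z',v[3])
f=lambda v:np.r_[proj("top",Rb(v).apply(bt)+v[:3])-pt,proj("scene",Rb(v).apply(bs)+v[:3])-ps].ravel()
s=least_squares(f,[437,-251,35,0,3.9],loss='soft_l1',x_scale=[10,10,10,.1,.1])
print(s.x,Rb(s.x).as_matrix(),f(s.x).reshape(-1,2).round(1).tolist())
np.savez("bed.npz",o=s.x[:3],R=Rb(s.x).as_matrix())
goal(78,48,100); goal(78,48,15)
E
```

```text
[ 4.37008892e+02 -2.51130897e+02  3.70151090e+01  2.45279859e-02
  3.94425909e+00] [[ 0.95550142 -0.06808619 -0.28702143]
 [-0.02122567  0.95460751 -0.29710936]
 [ 0.29422185  0.28998064  0.91068366]] [[0.4, 0.2], [-0.3, 0.6], [-0.2, -0.1], [-0.6, -0.4], [0.0, -0.6], [0.1, 0.6], [0.6, -0.0], [-0.6, 0.1], [-0.4, 0.0], [1.3, -0.1], [-1.3, -0.2]]Traceback (most recent call last):
  File "<stdin>", line 13, in <module>
  File "h.py", line 16, in goal
    print("t",s['t'],"tipbed",(B.T@(s['ee_pos']-o)-[0,0,80]).round(1),"d40",((T-s['ee_pos'])/40).round(3),"r5",(np.rad2deg(dr)/5).round(3),"F",s['ft_force'].round(1),"Fbed",(B.T@s['ft_force']).round(1),"w",s['width'].round(1))
                                                                                                                                                                                                              ^^^^^^^^^^^^^^^^
AttributeError: 'float' object has no attribute 'round'
```

```bash
sed -i "s/s\['width'\].round(1)/round(s['width'],1)/" h.py; python3 -c "
from h import *
goal(78,48,100); goal(78,48,15)"
```

```text
t 5.4 tipbed [101.8 616.2 -16.5] d40 [ -0.438 -14.412  -1.643] r5 [ 3.665 -3.284 -0.913] F [-0.3 -0.2 -2.6] Fbed [-1.1 -0.9 -2.2] w 33.6
t 5.4 tipbed [101.8 616.2 -16.5] d40 [  0.172 -13.781  -3.578] r5 [ 3.665 -3.284 -0.913] F [-0.3 -0.2 -2.6] Fbed [-1.1 -0.9 -2.2] w 33.6
```

>>> servo_tool(plan=[[[0.8, -0.03, -0.96, 0, 0.36, -0.33, -0.09], [0.8, -0.03, -0.96, 0, 0.36, -0.33, -0.09], [0.8, -0.03, -0.96, 0, 0.37, -0.33, -0.09], [0.8, -0.03, -0.96, 0, 0.37, -0.33, -0.09], [0.8, -0.03, -0.96, 0, 0.37, -0.33, -0.09]]])

```text
t: 5.82
ee_pos: [467.8, 123.0, 303.6]
orientation: [-2.979, -0.098, -0.225]
ft_force: [0.3, -0.8, -2.3]
width: 33.9
grasp_force: 29.9
```

>>> servo_tool(plan=[[[0.8, -0.03, -0.96, 0, 0.36, -0.33, -0.09], [0.8, -0.03, -0.96, 0, 0.36, -0.33, -0.09], [0.8, -0.03, -0.96, 0, 0.37, -0.33, -0.09], [0.8, -0.03, -0.96, 0, 0.37, -0.32, -0.09], [0.8, -0.03, -0.96, 0, 0.37, -0.32, -0.1]]])

```text
t: 6.23
ee_pos: [461.9, -68.9, 304.1]
orientation: [-2.804, -0.033, -0.43]
ft_force: [-0.1, 0.7, -2.6]
width: 33.7
grasp_force: 29.9
```

>>> servo_tool(plan=[[[0.8, -0.03, -0.96, -0.2, 0, 0, 0], [0.8, -0.03, -0.96, -0.3, 0, 0, 0], [0.8, -0.03, -0.96, -0.4, 0, 0, 0], [0.8, -0.03, -0.7, -0.4, 0, 0, 0], [0.8, 0, -0.5, -0.3, 0, 0, 0]]])

```text
t: 6.65
ee_pos: [457.1, -232.9, 238.5]
orientation: [-2.805, -0.03, -0.427]
ft_force: [0.6, -0.4, -1.9]
width: 33.9
grasp_force: 29.9
```

>>> servo_tool(plan=[[[0.8, 0, 0, 0, 0, 0, 0], [0.8, 0, 0, 0, 0, 0, 0]]])

```text
t: 6.82
ee_pos: [457.3, -230.8, 239.2]
orientation: [-2.804, -0.029, -0.426]
ft_force: [-0.3, 0.2, -2.8]
width: 33.4
grasp_force: 29.9
```

```bash
python3 -c "
from h import *
goal(78,48,30); goal(78,48,10)"
```

```text
t 6.8167 tipbed [78.4 76.6 92.2] d40 [ 0.485 -0.221 -1.627] r5 [-0.048 -0.013  0.031] F [-0.3  0.2 -2.8] Fbed [-1.1 -0.6 -2.6] w 33.4
t 6.8167 tipbed [78.4 76.6 92.2] d40 [ 0.629 -0.072 -2.083] r5 [-0.048 -0.013  0.031] F [-0.3  0.2 -2.8] Fbed [-1.1 -0.6 -2.6] w 33.4
```

>>> servo_tool(plan=[[[0.8, 0.05, -0.68, -0.21, -0.05, 0, 0.03], [0.8, 0.14, 0.15, -0.46, 0, 0, 0], [0.8, 0.14, 0.15, -0.46, 0, 0, 0], [0.8, 0.14, 0.15, -0.46, 0, 0, 0], [0.8, 0.14, 0.15, -0.45, 0, 0, 0]]])

```text
t: 7.23
ee_pos: [482.7, -232.1, 159.1]
orientation: [-2.809, -0.04, -0.43]
ft_force: [-0.8, -0.2, -3.1]
width: 33.9
grasp_force: 29.9
```

>>> servo_tool(plan=[[[0.8, 0, 0, 0, 0, 0, 0], [0.8, 0, 0, 0, 0, 0, 0]]])

```text
t: 7.4
ee_pos: [482.4, -232.1, 159.3]
orientation: [-2.808, -0.041, -0.427]
ft_force: [-0.0, -0.5, -2.8]
width: 33.8
grasp_force: 29.9
```

```bash
python3 - <<'E'
from h import *
goal(78,48,5)
S=vision.get_image("scene")[:,:,::-1]
I=cv2.resize(S[130:220,195:295],(800,720),interpolation=cv2.INTER_CUBIC)[:600]
o,B=bed()
for q in proj("scene",(B@np.array([(134,31,0),(134,65,0),(134,31,24),(134,65,24)]).T).T+o): cv2.circle(I,tuple(((q-[195,130]+.5)*8).astype(int)),3,(0,255,0),1)
cv2.imwrite("pics/p1.png",I)
E
```

```text
t 7.4 tipbed [78.9 50.6 12.7] d40 [ 0.038 -0.004 -0.2  ] r5 [ 0.016  0.008 -0.047] F [-0.  -0.5 -2.8] Fbed [-0.8 -1.3 -2.4] w 33.8
```

View pics/p1.png

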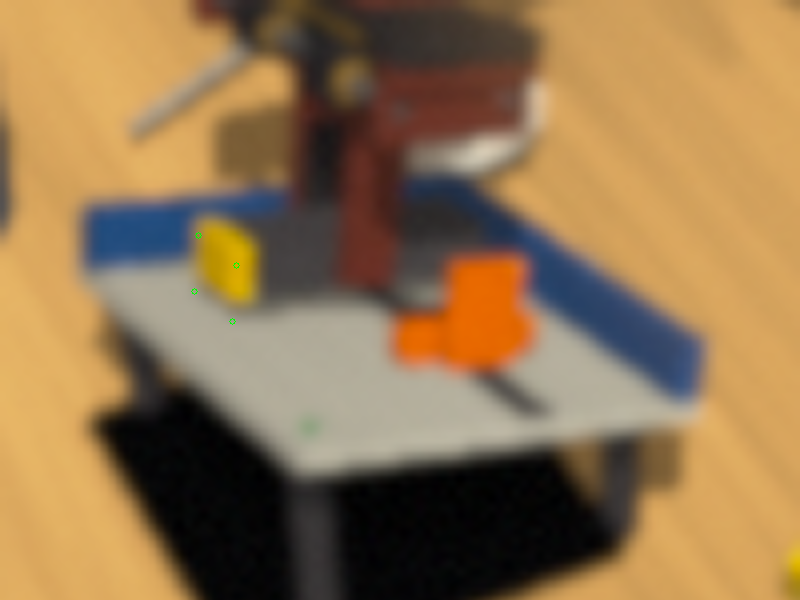

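>>> servo_tool(plan=[[[0.8, 0.03, 0.03, -0.09, 0, 0, 0], [0.8, 0.02, 0.02, -0.06, 0, 0, 0], [0.8, 0, 0, 0, 0, 0, 0]]])

```text
t: 7.7
ee_pos: [484.9, -231.9, 154.3]
orientation: [-2.81, -0.039, -0.432]
ft_force: [-0.0, -0.3, -1.5]
width: 33.7
grasp_force: 29.9
```

>>> servo_tool(plan=[[[0.8, 0.01, 0.01, -0.025, 0, 0, 0], [0.8, 0, 0, 0, 0, 0, 0]]])

```text
t: 7.87
ee_pos: [485.2, -231.6, 153.1]
orientation: [-2.81, -0.038, -0.432]
ft_force: [0.1, 0.3, -1.5]
width: 33.5
grasp_force: 29.9
```

>>> servo_tool(plan=[[[0.8, 0.01, 0.01, -0.025, 0, 0, 0], [0.8, 0, 0, 0, 0, 0, 0]]])

```text
t: 8.03
ee_pos: [485.5, -231.0, 151.8]
orientation: [-2.81, -0.038, -0.431]
ft_force: [-0.4, -0.2, -1.7]
width: 33.7
grasp_force: 29.9
```

>>> servo_tool(plan=[[[0.8, 0.01, 0.01, -0.025, 0, 0, 0], [0.8, 0, 0, 0, 0, 0, 0], [0.8, 0, 0, 0, 0, 0, 0]]])

```text
t: 8.28
ee_pos: [485.9, -230.6, 150.7]
orientation: [-2.81, -0.039, -0.431]
ft_force: [-0.3, 0.0, -2.0]
width: 33.9
grasp_force: 29.9
```

```bash
python3 -c "
from h import *
goal(78,48,3.5);print(readout.get_obs()['moment'])"
```

```text
t 8.2833 tipbed [79.7 49.3  3.4] d40 [-0.04  -0.03  -0.021] r5 [ 0.036  0.032 -0.023] F [-0.3  0.  -2. ] Fbed [-0.8 -0.5 -1.7] w 33.9
[-0.26011875  0.22266901 -0.03836322]
```

>>> servo_tool(plan=[[[0.8, 0.007, 0.007, -0.023, 0, 0, 0], [0.8, 0, 0, 0, 0, 0, 0], [0.8, 0, 0, 0, 0, 0, 0]]])

```text
t: 8.53
ee_pos: [486.2, -230.3, 149.8]
orientation: [-2.81, -0.039, -0.431]
ft_force: [0.6, 0.5, -2.1]
width: 34.0
grasp_force: 29.9
```

>>> servo_tool(plan=[[[0.8, 0.007, 0.007, -0.023, 0, 0, 0], [0.8, 0, 0, 0, 0, 0, 0], [0.8, 0, 0, 0, 0, 0, 0]]])

```text
t: 8.78
ee_pos: [486.5, -230.1, 149.1]
orientation: [-2.81, -0.039, -0.431]
ft_force: [-1.4, -0.3, 0.6]
width: 33.9
grasp_force: 29.9
```

```bash
python3 -c "
from h import *
goal(78,48,3.5);print(readout.get_obs()['moment'])"
```

```text
t 8.7833 tipbed [79.9 49.2  1.6] d40 [-0.056 -0.042  0.02 ] r5 [ 0.038  0.036 -0.022] F [-1.4 -0.3  0.6] Fbed [-1.2 -0.   1.1] w 33.9
[-0.12500969  0.29540337  0.05661941]
```

>>> servo_tool(plan=[[[-0.1, 0, 0, 0, 0, 0, 0], [-0.1, 0, 0, 0, 0, 0, 0], [-0.1, 0, 0, 0, 0, 0, 0], [-0.1, 0, 0, 0, 0, 0, 0], [-0.1, 0, 0, 0, 0, 0, 0]]])

```text
t: 9.2
ee_pos: [486.6, -230.1, 149.0]
orientation: [-2.81, -0.039, -0.431]
ft_force: [0.1, -0.6, 0.5]
width: 48.4
grasp_force: 0.1
```

>>> servo_tool(plan=[[[-0.1, -0.04, -0.04, 0.14, 0, 0, 0], [-0.1, -0.1, -0.1, 0.3, 0, 0, 0], [-0.1, -0.2, -0.2, 0.6, 0, 0, 0], [-0.1, -0.25, -0.26, 0.8, 0, 0, 0], [-0.1, -0.25, -0.26, 0.8, 0, 0, 0]]])

```text
t: 9.62
ee_pos: [451.8, -264.6, 256.1]
orientation: [-2.81, -0.038, -0.429]
ft_force: [1.5, -0.0, 0.7]
width: 48.3
grasp_force: 0.0
```

>>> servo_tool(plan=[[[0.5, -0.15, 0.5, 0.7, 0, 0, 0], [1, -0.15, 0.7, 0.6, 0, 0, 0], [1, -0.1, 0.8, 0.4, 0, 0, 0], [1, -0.1, 0.8, 0.3, 0, 0, 0], [1, 0, 0.8, 0.2, 0, 0, 0]]])

```text
t: 10.03
ee_pos: [431.9, -119.7, 344.9]
orientation: [-2.811, -0.037, -0.435]
ft_force: [0.8, -0.1, -0.1]
width: 18.4
grasp_force: 0.0
```

>>> servo_tool(plan=[[[1, 0, 0, 0, 0, 0, 0], [1, 0, 0, 0, 0, 0, 0], [1, 0, 0, 0, 0, 0, 0], [1, 0, 0, 0, 0, 0, 0], [1, 0, 0, 0, 0, 0, 0]]])

```text
t: 10.45
ee_pos: [432.9, -121.4, 342.3]
orientation: [-2.81, -0.036, -0.43]
ft_force: [0.3, -0.3, 0.7]
width: 0.6
grasp_force: 0.0
```

```bash
python3 - <<'E'
from h import *
goal(62,170,45);goal(62,170,18)
S=vision.get_image("scene")[:,:,::-1];T=vision.get_image("top")[:,:,::-1]
cv2.imwrite("pics/T2.png",T);cv2.imwrite("pics/S2.png",S)
c=lambda I,x,y:cv2.resize(I[y:y+75,x:x+100],(400,300),interpolation=cv2.INTER_CUBIC)
cv2.imwrite("pics/p2.png",cv2.resize(np.hstack([c(S,198,145),c(T,295,172)]),(800,300)))
E
```

```text
t 10.45 tipbed [ 83.1 212.6 160.7] d40 [ 0.398 -0.147 -3.097] r5 [ 0.035  0.025 -0.006] F [ 0.3 -0.3  0.7] Fbed [ 0.5 -0.1  0.6] w 0.6
t 10.45 tipbed [ 83.1 212.6 160.7] d40 [ 0.592  0.054 -3.712] r5 [ 0.035  0.025 -0.006] F [ 0.3 -0.3  0.7] Fbed [ 0.5 -0.1  0.6] w 0.6
```

View pics/p2.png

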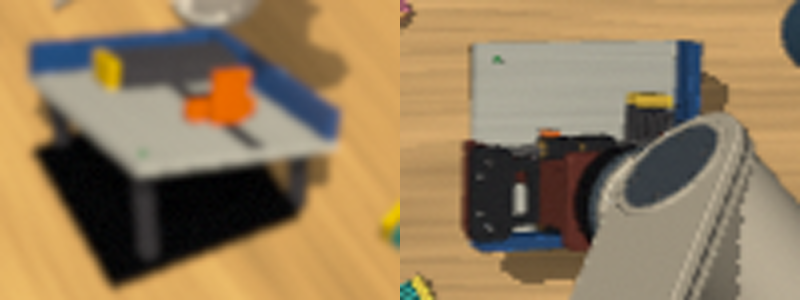

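```bash
cat >> h.py <<'E'
def cap(I,n,box):
    "yellow cap mask vs. home prediction"
    x0,y0,x1,y1=box;H=cv2.cvtColor(I[y0:y1,x0:x1],cv2.COLOR_BGR2HSV)
    m=cv2.inRange(H,(22,120,110),(35,255,255));ys,xs=np.nonzero(m)
    o,B=bed();q=proj(n,(B@np.array([(118,a,c) for a in(0,34) for c in(0,24)]+[(112,a,24) for a in(0,34)]).T).T+o)
    hull=cv2.minAreaRect(np.c_[xs+x0,ys+y0].astype(np.float32))
    print(n,len(xs),"x",xs.min()+x0,xs.max()+x0,"y",ys.min()+y0,ys.max()+y0,"mean",xs.mean()+x0,ys.mean()+y0,"rect",hull,"\n home:",q.round(1).tolist())
E
python3 - <<'E'
from h import *
cap(cv2.imread("pics/T2.png"),"top",(340,185,375,205));cap(cv2.imread("pics/S2.png"),"scene",(205,150,240,172))
E
```

```text
top 38 x 352 362 y 195 198 mean 356.86842105263156 196.57894736842104 rect ((357.0, 196.5), (3.0, 10.0), 90.0) 
 home: [[362.8, 194.8], [366.1, 195.5], [354.1, 195.1], [357.3, 195.8], [366.0, 197.2], [357.3, 197.5]]
scene 51 x 222 228 y 158 167 mean 224.66666666666666 162.2549019607843 rect ((225.0, 162.5), (9.0, 6.0), 90.0) 
 home: [[219.1, 162.2], [219.5, 155.3], [223.7, 165.8], [224.2, 158.8], [221.2, 155.1], [225.9, 158.7]]
```

>>> servo_tool(plan=[[[1, 0.1, 0, -0.4, 0, 0, 0], [1, 0.1, 0, -0.4, 0, 0, 0], [1, 0, 0, 0, 0, 0, 0], [1, 0, 0, 0, 0, 0, 0], [1, 0, 0, 0, 0, 0, 0]]])

```text
t: 10.97
ee_pos: [441.0, -120.8, 310.8]
orientation: [-2.81, -0.038, -0.431]
ft_force: [1.5, 0.3, 0.2]
width: 0.3
grasp_force: 0.0
```

```bash
python3 - <<'E'
from h import *
S=vision.get_image("scene")[:,:,::-1].copy();T=vision.get_image("top")[:,:,::-1].copy()
cap(T,"top",(340,185,375,205));cap(S,"scene",(205,150,240,172))
cv2.imwrite("pics/S3.png",S);cv2.imwrite("pics/T3.png",T);goal(80,100,60)
# dark drive body top edges in scene: candidate fits over (x,y,yaw)
o,B=bed()
def pred(x,y,a):
    c,s=np.cos(a),np.sin(a);L=[(59,-17,24),(59,17,24),(59,17,0),(59,-17,0)]
    return proj("scene",(B@np.array([(x+c*u-s*v,y+s*u+c*v,w) for u,v,w in L]).T).T+o)
for k in[(59,17,0),(59,27,0),(59,32,0),(59,37,0),(59,32,-.1),(70,17,0)]: print(k,pred(*k).round(1).tolist(),pred(*k).mean(0).round(1))
E
```

```text
top 38 x 352 362 y 195 198 mean 356.86842105263156 196.57894736842104 rect ((357.0, 196.5), (3.0, 10.0), 90.0) 
 home: [[362.8, 194.8], [366.1, 195.5], [354.1, 195.1], [357.3, 195.8], [366.0, 197.2], [357.3, 197.5]]
scene 52 x 222 228 y 158 167 mean 224.73076923076923 162.28846153846155 rect ((225.0, 162.5), (9.0, 6.0), 90.0) 
 home: [[219.1, 162.2], [219.5, 155.3], [223.7, 165.8], [224.2, 158.8], [221.2, 155.1], [225.9, 158.7]]
t 11.0667 tipbed [ 81.8 203.7 129.8] d40 [ 0.634 -1.956 -2.356] r5 [ 0.042  0.044 -0.02 ] F [-0.9 -0.2 -0.2] Fbed [-0.9 -0.2  0.2] w 0.2
(59, 17, 0) [[219.5, 155.3], [224.2, 158.8], [223.7, 165.8], [219.1, 162.2]] [221.6 160.5]
(59, 27, 0) [[220.9, 156.3], [225.6, 159.9], [225.1, 166.9], [220.4, 163.2]] [223.  161.6]
(59, 32, 0) [[221.6, 156.8], [226.3, 160.4], [225.8, 167.4], [221.1, 163.8]] [223.7 162.1]
(59, 37, 0) [[222.2, 157.4], [227.0, 161.0], [226.5, 168.0], [221.8, 164.3]] [224.4 162.7]
(59, 32, -0.1) [[221.3, 156.2], [225.1, 159.8], [224.6, 166.8], [220.9, 163.1]] [223.  161.5]
(70, 17, 0) [[216.5, 155.6], [221.1, 159.1], [220.7, 166.1], [216.1, 162.5]] [218.6 160.8]
```

```bash
python3 - <<'E'
from h import *
S=cv2.imread("pics/S3.png");o,B=bed();k=14
I=cv2.resize(S[148:190,208:264],(56*k,42*k),interpolation=cv2.INTER_CUBIC)
def L(x,y,col):
    p=[(x+u,y+v,24) for u,v in((-59,-17),(-59,17),(59,17),(59,-17))]
    q=((proj("scene",(B@np.array(p).T).T+o)-[208,148]+.5)*k).astype(int);cv2.polylines(I,[q],True,col,1)
L(59,17,(0,255,0));L(59,31,(255,0,255))
cv2.imwrite("pics/p3.png",I)
E
```

View pics/p3.png

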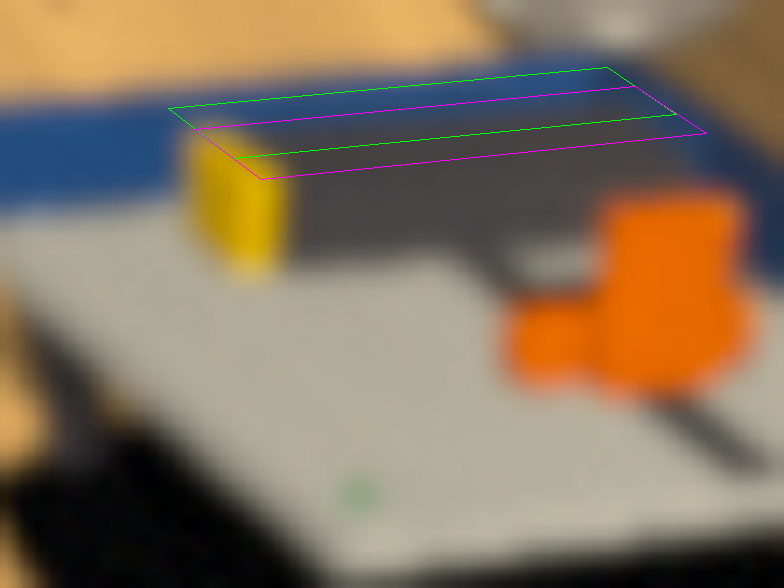

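```bash
python3 -c "
from h import *
goal(57,77,60);goal(57,77,6);o,B=bed();print((B/40).round(4))"
```

```text
t 11.0667 tipbed [ 81.8 203.7 129.8] d40 [ 0.124 -2.493 -2.692] r5 [ 0.042  0.044 -0.02 ] F [-0.9 -0.2 -0.2] Fbed [-0.9 -0.2  0.2] w 0.2
t 11.0667 tipbed [ 81.8 203.7 129.8] d40 [ 0.511 -2.091 -3.921] r5 [ 0.042  0.044 -0.02 ] F [-0.9 -0.2 -0.2] Fbed [-0.9 -0.2  0.2] w 0.2
[[ 0.0239 -0.0017 -0.0072]
 [-0.0005  0.0239 -0.0074]
 [ 0.0074  0.0072  0.0228]]
```

>>> servo_tool(plan=[[[1, 0.03, -0.62, -0.67, 0.04, 0.04, -0.02], [1, 0.03, -0.62, -0.67, 0, 0, 0], [1, 0.03, -0.62, -0.67, 0, 0, 0], [1, 0.03, -0.62, -0.67, 0, 0, 0], [1, 0, 0, 0, 0, 0, 0]]])

```text
t: 11.48
ee_pos: [445.2, -222.4, 199.6]
orientation: [-2.807, -0.03, -0.422]
ft_force: [-0.8, 0.1, -0.1]
width: 0.5
grasp_force: 0.0
```

>>> servo_tool(plan=[[[1, 0, 0, 0, 0, 0, 0], [1, 0, 0, 0, 0, 0, 0]]])

```text
t: 11.65
ee_pos: [445.8, -219.5, 204.0]
orientation: [-2.807, -0.034, -0.427]
ft_force: [0.4, 0.8, 0.0]
width: 0.9
grasp_force: 0.0
```

```bash
python3 -c "
from h import *
goal(57,77,6)"
```

```text
t 11.65 tipbed [56.8 78.  60.2] d40 [ 0.394  0.378 -1.24 ] r5 [-0.006 -0.003  0.002] F [0.4 0.8 0. ] Fbed [ 0.4  0.7 -0.3] w 0.9
```

>>> servo_tool(plan=[[[1, 0.13, 0.12, -0.41, 0, 0, 0], [1, 0.13, 0.13, -0.41, 0, 0, 0], [1, 0.08, 0.08, -0.26, 0, 0, 0], [1, 0.05, 0.05, -0.16, 0, 0, 0], [1, 0, 0, 0, 0, 0, 0]]])

```text
t: 12.07
ee_pos: [461.4, -203.4, 153.7]
orientation: [-2.807, -0.037, -0.425]
ft_force: [0.6, 0.7, -0.1]
width: 0.1
grasp_force: 0.0
```

>>> servo_tool(plan=[[[1, 0, -0.05, -0.015, 0, 0, 0], [1, 0.005, -0.05, -0.015, 0, 0, 0], [1, 0.005, -0.05, -0.015, 0, 0, 0], [1, 0.005, -0.05, -0.015, 0, 0, 0], [1, 0, 0, 0, 0, 0, 0]]])

```text
t: 12.48
ee_pos: [462.0, -213.2, 151.7]
orientation: [-2.808, -0.034, -0.427]
ft_force: [0.3, 0.1, -0.1]
width: 0.6
grasp_force: 0.0
```

```bash
python3 -c "
from h import *
goal(57,60,6)"
```

```text
t 12.4833 tipbed [56.9 67.7  6. ] d40 [ 0.016 -0.185 -0.055] r5 [0.004 0.002 0.007] F [ 0.3  0.1 -0.1] Fbed [ 0.3  0.  -0.2] w 0.6
```

>>> servo_tool(plan=[[[1, 0.003, -0.045, -0.014, 0, 0, 0], [1, 0.003, -0.045, -0.014, 0, 0, 0], [1, 0.003, -0.045, -0.014, 0, 0, 0], [1, 0.003, -0.045, -0.014, 0, 0, 0], [1, 0, 0, 0, 0, 0, 0]]])

```text
t: 12.9
ee_pos: [462.4, -220.0, 149.0]
orientation: [-2.808, -0.034, -0.426]
ft_force: [0.2, 0.9, -0.3]
width: 0.7
grasp_force: 0.0
```

>>> servo_tool(plan=[[[1, 0.003, -0.045, -0.014, 0, 0, 0], [1, 0.003, -0.045, -0.014, 0, 0, 0], [1, 0.003, -0.045, -0.014, 0, 0, 0], [1, 0, 0, 0, 0, 0, 0]]])

```text
t: 13.23
ee_pos: [462.8, -225.4, 147.4]
orientation: [-2.808, -0.034, -0.426]
ft_force: [-0.5, 0.4, 0.1]
width: 0.3
grasp_force: 0.0
```

```bash
python3 - <<'E'
from h import *
goal(57,50,6)
S=vision.get_image("scene")[:,:,::-1].copy();T=vision.get_image("top")[:,:,::-1].copy()
cap(T,"top",(340,185,375,205));cap(S,"scene",(205,150,240,172))
E
```

```text
t 13.2333 tipbed [56.6 54.8  5.4] d40 [ 0.014 -0.12  -0.019] r5 [-0.002 -0.006  0.   ] F [-0.5  0.4  0.1] Fbed [-0.4  0.5  0.1] w 0.3
top 37 x 352 363 y 195 198 mean 357.5405405405405 196.59459459459458 rect ((357.5, 196.5), (3.0, 11.0), 90.0) 
 home: [[362.8, 194.8], [366.1, 195.5], [354.1, 195.1], [357.3, 195.8], [366.0, 197.2], [357.3, 197.5]]
scene 52 x 221 227 y 158 167 mean 224.19230769230768 161.98076923076923 rect ((224.25, 161.75001525878906), (8.485280990600586, 6.363960266113281), 45.0) 
 home: [[219.1, 162.2], [219.5, 155.3], [223.7, 165.8], [224.2, 158.8], [221.2, 155.1], [225.9, 158.7]]
```

>>> servo_tool(plan=[[[1, 0.003, -0.045, -0.013, 0, 0, 0], [1, 0.003, -0.045, -0.013, 0, 0, 0], [1, 0, 0, 0, 0, 0, 0]]])

```text
t: 13.58
ee_pos: [463.1, -229.0, 146.4]
orientation: [-2.808, -0.034, -0.427]
ft_force: [0.1, 0.4, -0.1]
width: 0.3
grasp_force: 0.0
```

>>> servo_tool(plan=[[[1, 0.003, -0.045, -0.013, 0, 0, 0], [1, 0.003, -0.045, -0.013, 0, 0, 0], [1, 0, 0, 0, 0, 0, 0]]])

```text
t: 13.83
ee_pos: [463.3, -232.6, 145.3]
orientation: [-2.808, -0.034, -0.426]
ft_force: [-0.2, 0.1, -1.7]
width: 0.4
grasp_force: 0.0
```

```bash
python3 - <<'E'
from h import *
goal(57,47,6)
S=vision.get_image("scene")[:,:,::-1].copy();T=vision.get_image("top")[:,:,::-1].copy()
cap(T,"top",(340,185,375,205));cap(S,"scene",(205,150,240,172))
E
```

```text
t 13.8333 tipbed [56.6 47.3  5.6] d40 [ 0.008 -0.01   0.011] r5 [-0.001 -0.006  0.   ] F [-0.2  0.1 -1.7] Fbed [-0.7 -0.4 -1.5] w 0.4
top 38 x 354 365 y 195 198 mean 359.60526315789474 196.39473684210526 rect ((359.5, 196.5), (3.0, 11.0), 90.0) 
 home: [[362.8, 194.8], [366.1, 195.5], [354.1, 195.1], [357.3, 195.8], [366.0, 197.2], [357.3, 197.5]]
scene 57 x 220 227 y 157 166 mean 223.26315789473685 161.140350877193 rect ((223.5, 161.5), (7.0, 9.0), 0.0) 
 home: [[219.1, 162.2], [219.5, 155.3], [223.7, 165.8], [224.2, 158.8], [221.2, 155.1], [225.9, 158.7]]
```

>>> servo_tool(plan=[[[1, 0.002, -0.03, -0.009, 0, 0, 0], [1, 0.002, -0.03, -0.009, 0, 0, 0], [1, 0, 0, 0, 0, 0, 0]]])

```text
t: 14.18
ee_pos: [463.4, -234.8, 144.6]
orientation: [-2.808, -0.035, -0.426]
ft_force: [-0.1, -1.0, -0.1]
width: 0.6
grasp_force: 0.0
```

>>> servo_tool(plan=[[[1, 0.002, -0.03, -0.009, 0, 0, 0], [1, 0.002, -0.03, -0.009, 0, 0, 0], [1, 0, 0, 0, 0, 0, 0]]])

```text
t: 14.43
ee_pos: [463.6, -237.3, 143.9]
orientation: [-2.808, -0.034, -0.426]
ft_force: [-0.5, 0.3, 0.1]
width: 0.6
grasp_force: 0.0
```

```bash
python3 - <<'E'
from h import *
goal(57,44,6)
S=vision.get_image("scene")[:,:,::-1].copy();T=vision.get_image("top")[:,:,::-1].copy()
cap(T,"top",(340,185,375,205));cap(S,"scene",(205,150,240,172))
E
```

```text
t 14.4333 tipbed [56.5 42.4  5.6] d40 [0.006 0.034 0.025] r5 [-0.002 -0.006 -0.001] F [-0.5  0.3  0.1] Fbed [-0.4  0.4  0.2] w 0.6
top 39 x 355 366 y 195 198 mean 360.43589743589746 196.53846153846155 rect ((360.5, 196.5), (3.0, 11.0), 90.0) 
 home: [[362.8, 194.8], [366.1, 195.5], [354.1, 195.1], [357.3, 195.8], [366.0, 197.2], [357.3, 197.5]]
scene 52 x 220 226 y 156 165 mean 222.84615384615384 160.3846153846154 rect ((222.75003051757812, 160.25001525878906), (8.485280990600586, 6.363960266113281), 45.0) 
 home: [[219.1, 162.2], [219.5, 155.3], [223.7, 165.8], [224.2, 158.8], [221.2, 155.1], [225.9, 158.7]]
```

>>> servo_tool(plan=[[[1, 0.002, -0.025, -0.007, 0, 0, 0], [1, 0.002, -0.025, -0.007, 0, 0, 0], [1, 0, 0, 0, 0, 0, 0]]])

```text
t: 14.78
ee_pos: [463.7, -239.2, 143.3]
orientation: [-2.807, -0.034, -0.426]
ft_force: [0.1, 0.0, -0.1]
width: 0.7
grasp_force: 0.0
```

```bash
python3 - <<'E'
from h import *
goal(57,40,6)
S=vision.get_image("scene")[:,:,::-1].copy();T=vision.get_image("top")[:,:,::-1].copy()
cap(T,"top",(340,185,375,205));cap(S,"scene",(205,150,240,172))
E
```

```text
t 14.7833 tipbed [56.6 40.4  5.6] d40 [ 0.009 -0.012  0.009] r5 [-0.002 -0.006 -0.001] F [ 0.1  0.  -0.1] Fbed [ 0.1 -0.  -0.2] w 0.7
top 36 x 355 366 y 195 198 mean 360.94444444444446 196.61111111111111 rect ((360.5, 196.5), (3.0, 11.0), 90.0) 
 home: [[362.8, 194.8], [366.1, 195.5], [354.1, 195.1], [357.3, 195.8], [366.0, 197.2], [357.3, 197.5]]
scene 57 x 220 226 y 156 165 mean 222.96491228070175 160.57894736842104 rect ((223.0, 160.5), (9.0, 6.0), 90.0) 
 home: [[219.1, 162.2], [219.5, 155.3], [223.7, 165.8], [224.2, 158.8], [221.2, 155.1], [225.9, 158.7]]
```

>>> servo_tool(plan=[[[1, 0.002, -0.024, -0.006, 0, 0, 0], [1, 0.002, -0.024, -0.006, 0, 0, 0], [1, 0, 0, 0, 0, 0, 0]]])

```text
t: 15.13
ee_pos: [463.7, -240.1, 143.1]
orientation: [-2.805, -0.035, -0.425]
ft_force: [1.0, 4.8, 4.9]
width: 0.0
grasp_force: 2.9
```

>>> servo_tool(plan=[[[1, 0.002, -0.024, -0.006, 0, 0, 0], [1, 0, 0, 0, 0, 0, 0]]])

```text
t: 15.3
ee_pos: [463.7, -240.3, 143.0]
orientation: [-2.803, -0.035, -0.425]
ft_force: [0.2, 7.7, 7.0]
width: 0.6
grasp_force: 5.0
```

```bash
python3 - <<'E'
from h import *
goal(57,40,6)
S=vision.get_image("scene")[:,:,::-1].copy();T=vision.get_image("top")[:,:,::-1].copy()
cap(T,"top",(340,185,375,205));cap(S,"scene",(205,150,240,172))
E
```

```text
t 15.3 tipbed [56.5 39.3  5.6] d40 [0.009 0.014 0.017] r5 [-0.054 -0.015 -0.016] F [0.2 7.7 7. ] Fbed [2.  9.4 4. ] w 0.6
top 34 x 355 366 y 195 198 mean 361.02941176470586 196.7058823529412 rect ((360.5, 196.5), (3.0, 11.0), 90.0) 
 home: [[362.8, 194.8], [366.1, 195.5], [354.1, 195.1], [357.3, 195.8], [366.0, 197.2], [357.3, 197.5]]
scene 58 x 220 227 y 156 165 mean 223.0689655172414 160.44827586206895 rect ((223.5, 160.5), (7.0, 9.0), 0.0) 
 home: [[219.1, 162.2], [219.5, 155.3], [223.7, 165.8], [224.2, 158.8], [221.2, 155.1], [225.9, 158.7]]
```

>>> servo_tool(plan=[[[1, -0.02, 0.25, 0.08, 0, 0, 0], [1, -0.04, 0.5, 0.15, 0, 0, 0], [1, -0.2, -0.2, 0.6, 0, 0, 0], [1, -0.25, -0.26, 0.8, 0, 0, 0], [1, -0.25, -0.26, 0.8, 0, 0, 0]]])

```text
t: 15.82
ee_pos: [432.7, -240.0, 240.3]
orientation: [-2.807, -0.035, -0.423]
ft_force: [0.6, -0.7, 0.5]
width: 0.5
grasp_force: 0.0
```

>>> servo_tool(plan=[[[1, -0.06, 0.8, 0.24, 0, 0, 0], [1, -0.06, 0.8, 0.24, 0, 0, 0], [1, -0.04, 0.7, 0.2, 0, 0, 0], [1, 0, 0, 0, 0, 0, 0], [1, 0, 0, 0, 0, 0, 0]]])

```text
t: 16.23
ee_pos: [427.0, -147.7, 267.7]
orientation: [-2.808, -0.038, -0.428]
ft_force: [-0.3, 0.1, 0.7]
width: 0.4
grasp_force: 0.0
```

```bash
python3 - <<'E'
from h import *
goal(59,168,60);goal(59,168,20)
S=vision.get_image("scene")[:,:,::-1].copy();T=vision.get_image("top")[:,:,::-1].copy()
cap(T,"top",(340,185,375,205));cap(S,"scene",(205,150,240,172))
E
```

```text
t 16.2333 tipbed [ 56.1 166.3 102.2] d40 [ 0.369  0.352 -0.928] r5 [ 0.013  0.01  -0.025] F [-0.3  0.1  0.7] Fbed [-0.   0.3  0.6] w 0.4
t 16.2333 tipbed [ 56.1 166.3 102.2] d40 [ 0.656  0.649 -1.839] r5 [ 0.013  0.01  -0.025] F [-0.3  0.1  0.7] Fbed [-0.   0.3  0.6] w 0.4
top 35 x 355 366 y 195 198 mean 360.9142857142857 196.74285714285713 rect ((360.5, 196.5), (3.0, 11.0), 90.0) 
 home: [[362.8, 194.8], [366.1, 195.5], [354.1, 195.1], [357.3, 195.8], [366.0, 197.2], [357.3, 197.5]]
scene 58 x 220 227 y 156 165 mean 223.1551724137931 160.5344827586207 rect ((223.5, 160.5), (9.0, 7.0), 90.0) 
 home: [[219.1, 162.2], [219.5, 155.3], [223.7, 165.8], [224.2, 158.8], [221.2, 155.1], [225.9, 158.7]]
```

>>> servo_tool(plan=[[[1, 0.16, 0.16, -0.46, 0, 0, 0], [1, 0.16, 0.16, -0.46, 0, 0, 0], [1, 0.16, 0.16, -0.46, 0, 0, 0], [1, 0.17, 0.16, -0.46, 0, 0, 0], [1, 0, 0, 0, 0, 0, 0]]])

```text
t: 16.75
ee_pos: [452.7, -122.9, 190.4]
orientation: [-2.806, -0.033, -0.42]
ft_force: [-0.4, 1.4, -0.3]
width: 0.5
grasp_force: 0.0
```

>>> servo_tool(plan=[[[1, 0.014, -0.2, -0.06, 0, 0, 0], [1, 0.014, -0.2, -0.06, 0, 0, 0], [1, 0.01, -0.12, -0.04, 0, 0, 0], [1, 0, 0, 0, 0, 0, 0]]])

```text
t: 17.08
ee_pos: [455.0, -145.8, 187.5]
orientation: [-2.808, -0.032, -0.429]
ft_force: [0.7, -0.2, -0.8]
width: 0.8
grasp_force: 0.0
```

```bash
python3 -c "
from h import *
goal(59,140,20)"
```

```text
t 17.0833 tipbed [ 59.2 143.   20.6] d40 [ 0.004 -0.067 -0.038] r5 [0.006 0.008 0.02 ] F [ 0.7 -0.2 -0.8] Fbed [ 0.5 -0.5 -0.9] w 0.8
```

>>> servo_tool(plan=[[[1, 0.007, -0.095, -0.029, 0, 0, 0], [1, 0.007, -0.095, -0.029, 0, 0, 0], [1, 0.007, -0.095, -0.029, 0, 0, 0], [1, 0.007, -0.095, -0.029, 0, 0, 0], [1, 0.007, -0.095, -0.029, 0, 0, 0]]])

```text
t: 17.5
ee_pos: [456.0, -163.2, 181.3]
orientation: [-2.807, -0.035, -0.426]
ft_force: [-1.1, 2.6, 2.6]
width: 0.3
grasp_force: 1.5
```

>>> servo_tool(plan=[[[1, 0.007, -0.095, -0.029, 0, 0, 0], [1, 0.007, -0.095, -0.029, 0, 0, 0], [1, 0.007, -0.095, -0.029, 0, 0, 0], [1, 0.007, -0.095, -0.029, 0, 0, 0], [1, 0.007, -0.095, -0.029, 0, 0, 0]]])

```text
t: 17.92
ee_pos: [457.4, -182.2, 175.2]
orientation: [-2.807, -0.035, -0.426]
ft_force: [-0.7, 2.0, 1.8]
width: 0.6
grasp_force: 1.5
```

```bash
python3 -c "
from h import *
goal(59,85,20)"
```

```text
t 17.9167 tipbed [ 58.7 104.5  19.6] d40 [ 0.038 -0.468 -0.129] r5 [-0.005 -0.01  -0.004] F [-0.7  2.   1.8] Fbed [-0.2  2.5  1.3] w 0.6
```

>>> servo_tool(plan=[[[1, 0.007, -0.09, -0.026, 0, 0, 0], [1, 0.007, -0.09, -0.026, 0, 0, 0], [1, 0.007, -0.09, -0.026, 0, 0, 0], [1, 0.006, -0.08, -0.024, 0, 0, 0], [1, 0.004, -0.05, -0.015, 0, 0, 0]]])

```text
t: 18.33
ee_pos: [458.7, -198.3, 170.5]
orientation: [-2.807, -0.034, -0.426]
ft_force: [-0.8, 2.7, 0.2]
width: 0.5
grasp_force: 1.4
```

>>> servo_tool(plan=[[[1, 0.002, -0.03, -0.009, 0, 0, 0], [1, 0.002, -0.03, -0.009, 0, 0, 0], [1, 0.002, -0.03, -0.009, 0, 0, 0]]])

```text
t: 18.58
ee_pos: [458.9, -201.6, 169.7]
orientation: [-2.807, -0.035, -0.426]
ft_force: [-0.9, 2.6, -0.5]
width: 0.3
grasp_force: 1.3
```

>>> servo_tool(plan=[[[1, 0.002, -0.03, -0.009, 0, 0, 0], [1, 0.002, -0.03, -0.009, 0, 0, 0]]])

```text
t: 18.75
ee_pos: [459.1, -204.0, 169.0]
orientation: [-2.807, -0.035, -0.426]
ft_force: [-1.0, 3.2, -0.4]
width: 0.3
grasp_force: 1.4
```

>>> servo_tool(plan=[[[1, 0.002, -0.03, -0.009, 0, 0, 0], [1, 0.002, -0.03, -0.009, 0, 0, 0]]])

```text
t: 18.92
ee_pos: [459.3, -206.4, 168.3]
orientation: [-2.807, -0.035, -0.426]
ft_force: [0.2, 3.1, -1.2]
width: 0.6
grasp_force: 1.4
```

```bash
python3 -c "
from h import *
goal(59,75,20)"
```

```text
t 18.9167 tipbed [59.  79.2 19.9] d40 [ 0.007 -0.102 -0.027] r5 [-0.002 -0.006 -0.004] F [ 0.2  3.1 -1.2] Fbed [-0.3  2.6 -2. ] w 0.6
```

>>> servo_tool(plan=[[[1, 0.002, -0.025, -0.007, 0, 0, 0], [1, 0.002, -0.025, -0.007, 0, 0, 0]]])

```text
t: 19.08
ee_pos: [459.4, -208.2, 167.7]
orientation: [-2.807, -0.035, -0.426]
ft_force: [-0.3, 7.8, 4.5]
width: 0.3
grasp_force: 4.3
```

>>> servo_tool(plan=[[[1, 0.002, -0.025, -0.007, 0, 0, 0], [1, 0.002, -0.025, -0.007, 0, 0, 0]]])

```text
t: 19.25
ee_pos: [459.3, -208.6, 167.6]
orientation: [-2.802, -0.035, -0.424]
ft_force: [-0.1, 14.7, 9.8]
width: 0.2
grasp_force: 8.7
```

>>> servo_tool(plan=[[[1, 0, 0.003, 0, 0, 0, 0], [1, 0, 0, 0, 0, 0, 0]]])

```text
t: 19.42
ee_pos: [459.4, -208.5, 167.6]
orientation: [-2.803, -0.035, -0.425]
ft_force: [-0.5, 11.1, 7.6]
width: 0.5
grasp_force: 6.4
```

```bash
python3 - <<'E'
from h import *
goal(59,75,20)
S=vision.get_image("scene")[:,:,::-1].copy()
cap(S,"scene",(205,150,240,172));T=vision.get_image("top")[:,:,::-1].copy()
cap(T,"top",(340,185,375,205))
E
```

```text
t 19.4167 tipbed [58.9 77.  19.9] d40 [ 0.005 -0.049 -0.011] r5 [-0.052 -0.013 -0.016] F [-0.5 11.1  7.6] Fbed [ 1.6 12.8  3.8] w 0.5
scene 57 x 220 227 y 156 165 mean 223.08771929824562 160.5263157894737 rect ((223.5, 160.5), (7.0, 9.0), 0.0) 
 home: [[219.1, 162.2], [219.5, 155.3], [223.7, 165.8], [224.2, 158.8], [221.2, 155.1], [225.9, 158.7]]
top 34 x 356 366 y 195 198 mean 361.0882352941176 196.76470588235293 rect ((361.0, 196.5), (3.0, 10.0), 90.0) 
 home: [[362.8, 194.8], [366.1, 195.5], [354.1, 195.1], [357.3, 195.8], [366.0, 197.2], [357.3, 197.5]]
```

>>> servo_tool(plan=[[[1, 0, -0.0018, -0.0005, 0, 0, 0], [1, 0, 0, 0, 0, 0, 0], [1, 0, 0, 0, 0, 0, 0], [1, 0, 0, 0, 0, 0, 0], [1, 0, 0, 0, 0, 0, 0]]])

```text
t: 19.93
ee_pos: [459.4, -208.5, 167.6]
orientation: [-2.803, -0.035, -0.425]
ft_force: [-0.2, 10.5, 8.4]
width: 0.3
grasp_force: 6.4
```

>>> servo_tool(plan=[[[1, 0, 0, 0, 0, 0, 0], [1, 0, 0, 0, 0, 0, 0], [1, 0, 0, 0, 0, 0, 0], [1, 0, 0, 0, 0, 0, 0], [1, 0, 0, 0, 0, 0, 0]]])

```text
t: 20.35
ee_pos: [459.4, -208.6, 167.6]
orientation: [-2.803, -0.035, -0.425]
ft_force: [0.1, 10.2, 8.3]
width: 0.9
grasp_force: 6.4
```

>>> servo_tool(plan=[[[1, 0, 0, 0, 0, 0, 0], [1, 0, 0, 0, 0, 0, 0], [1, 0, 0, 0, 0, 0, 0], [1, 0, 0, 0, 0, 0, 0], [1, 0, 0, 0, 0, 0, 0]]])

```text
t: 20.77
ee_pos: [459.3, -208.5, 167.6]
orientation: [-2.803, -0.035, -0.425]
ft_force: [0.4, 10.8, 7.5]
width: 0.7
grasp_force: 6.4
```

>>> servo_tool(plan=[[[1, 0, -0.012, -0.003, 0, 0, 0], [1, 0, 0, 0, 0, 0, 0], [1, 0, 0, 0, 0, 0, 0]]])

```text
t: 21.02
ee_pos: [459.3, -208.7, 167.6]
orientation: [-2.802, -0.035, -0.424]
ft_force: [0.3, 13.0, 9.5]
width: 0.5
grasp_force: 7.6
```

>>> servo_tool(plan=[[[1, 0, 0, 0, 0, 0, 0], [1, 0, 0, 0, 0, 0, 0], [1, 0, 0, 0, 0, 0, 0], [1, 0, 0, 0, 0, 0, 0], [1, 0, 0, 0, 0, 0, 0]]])

```text
t: 21.43
ee_pos: [459.4, -208.7, 167.6]
orientation: [-2.802, -0.035, -0.424]
ft_force: [1.0, 12.7, 8.4]
width: 0.4
grasp_force: 7.5
```

>>> servo_tool(plan=[[[1, 0, 0, 0, 0, 0, 0], [1, 0, 0, 0, 0, 0, 0], [1, 0, 0, 0, 0, 0, 0], [1, 0, 0, 0, 0, 0, 0], [1, 0, 0, 0, 0, 0, 0]]])

```text
t: 21.85
ee_pos: [459.3, -208.6, 167.6]
orientation: [-2.802, -0.035, -0.424]
ft_force: [0.2, 13.3, 7.7]
width: 0.3
grasp_force: 7.5
```

>>> servo_tool(plan=[[[1, -0.007, 0.1, 0.03, 0, 0, 0], [1, -0.04, 0.4, 0.12, 0, 0, 0], [1, -0.06, 0.6, 0.2, 0, 0, 0], [1, -0.25, -0.1, 0.8, 0, 0, 0], [1, -0.25, 0, 0.9, 0, 0, 0]]])

```text
t: 22.27
ee_pos: [434.6, -170.1, 248.5]
orientation: [-2.808, -0.035, -0.422]
ft_force: [1.8, 0.2, -0.1]
width: 0.3
grasp_force: 0.0
```

>>> servo_tool(plan=[[[1, -0.1, 0.5, 0.8, 0, 0, 0], [1, 0, 0.7, 0.5, 0, 0, 0], [1, 0, 0.7, 0, 0, 0, 0], [1, 0, 0.7, 0, 0, 0, 0], [1, 0, 0, 0, 0, 0, 0]]])

```text
t: 22.68
ee_pos: [430.9, -64.1, 301.8]
orientation: [-2.807, -0.038, -0.428]
ft_force: [-0.5, -0.5, -1.0]
width: 0.4
grasp_force: 0.0
```

```bash
python3 - <<'E'
from h import *
S=vision.get_image("scene")[:,:,::-1].copy();T=vision.get_image("top")[:,:,::-1].copy()
cap(S,"scene",(205,150,240,172));cap(T,"top",(340,185,375,205))
o,B=bed()
for n,I in(("scene",S),("top",T)):
    x0,y0=(205,145) if n=="scene" else (300,172)
    m=cv2.inRange(cv2.cvtColor(I[y0:y0+72,x0:x0+80],cv2.COLOR_BGR2HSV),(2,190,120),(14,255,255));ys,xs=np.nonzero(m)
    print(n,"orange",len(xs),"x",xs.min()+x0,xs.max()+x0,"y",ys.min()+y0,ys.max()+y0)
    for y in(34,41,48): 
        q=proj(n,(B@np.array([(a,y+b,c) for a,b,c in((29,0,17),(89,0,17),(89,14,0),(44,24,45),(74,24,45),(44,24,0),(74,24,0))]).T).T+o);print(y,q.min(0).round(1),q.max(0).round(1))
goal(59,75,20)
E
```

```text
scene 57 x 220 227 y 156 165 mean 223.08771929824562 160.5263157894737 rect ((223.5, 160.5), (7.0, 9.0), 0.0) 
 home: [[219.1, 162.2], [219.5, 155.3], [223.7, 165.8], [224.2, 158.8], [221.2, 155.1], [225.9, 158.7]]
top 35 x 355 366 y 195 198 mean 360.9142857142857 196.74285714285713 rect ((360.5, 196.5), (3.0, 11.0), 90.0) 
 home: [[362.8, 194.8], [366.1, 195.5], [354.1, 195.1], [357.3, 195.8], [366.0, 197.2], [357.3, 197.5]]
scene orange 153 x 234 250 y 155 167
34 [232.1 153.2] [248.4 167.1]
41 [233.1 153.9] [249.5 167.8]
48 [234.1 154.6] [250.6 168.6]
top orange 5 x 350 352 y 204 206
34 [347.4 203.5] [356.2 220.9]
41 [345.6 203.5] [354.3 221. ]
48 [343.8 203.6] [352.5 221.1]
t 22.7833 tipbed [ 68.8 253.4 107.6] d40 [ 0.698 -3.601 -3.359] r5 [ 0.015  0.017 -0.021] F [ 0.7 -0.6 -1.3] Fbed [ 0.3 -1.  -1.2] w 0.4
```

```bash
python3 -c "
from workcell import close_job
print(close_job())"
```

```text
the job is handed in; nothing more can be done
None
```

The drive is laid on the bed and home in the low corner, the clamp is pressed against it at about 15 N for about a second and left closed, and the job was handed in after about 23 s; the drive hung about 14 mm short of the long fence after release, so I eased it home with a push that ended at about 9 N against that fence, and I judged plug-end contact with the end fence only from camera measurements good to 2–3 mm.

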